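# Lock the battery packs away

### The arm

A 6-joint arm with a two-finger parallel gripper is mounted at the origin on the work surface. World frame = base frame: x ahead of the robot, y to its left, z up, the work surface at z = 0. Lengths are in m, angles in rad, forces in N, time in s.
With the tool pointing down it reaches from about 0.35 to 0.775 m from the base axis. Payload 5.5 kg.
Tool frame: the origin (TCP) lies midway between the tips of the shut fingers; the grasp point (between the pads) lies grip_point_offset behind it (grip_point_offset is the distance from the TCP to the grasp point, in m); z points along the fingers, y is the direction in which the jaws open and shut (so a half turn about z gives the same grasp; the last joint's range is limited). The gripper opens to 85 mm and grips with 20 to 120 N. Pads are 22 mm wide; open, the fingers measure 114 mm over their backs; the gripper's body (76 mm by 85 mm) begins 54 mm behind the grasp point. The pads swing forward as they close: fully open they stand 13 mm farther back than shut.
Start: joints at [-1.378, 0.313, 0.046, 1.304, 0, 1.431], TCP at [0.188, -0.543, 0.231] pointing down, gripper open.
Joint ranges: [-2.76, 2.76], [-0.86, 1.69], [-1.03, 1.26], [-2.2, 2.34], [-1.47, 1.5], [-3.14, 3.14]. Speed limits (rad/s): [2.57, 2.57, 3.14, 3.14, 3.14, 3.14].

### API

Orientations are given as a unit quaternion [w, x, y, z].
In Python, from workcell import * gives the robot as it stands.
- The arm moves only by the tool send_rows, never from a script. Its argument "series" is one flat list of numbers, 7 for each row, row after row: the shift along the tool's x, y, z in cm, then the turn, a rotation vector about the tool's x, y, z in degrees, then the opening, from 0 (shut) to 1 (fully open). A call has 1 to 10 rows; each row is the pose to reach, as a shift and turn from the pose commanded when the call began, along the tool's axes at that moment; what a row does not reach only later rows make up. A row lasts 1/12 s, in which the tool goes at most 41.7 mm and 7.16 degrees, less where a joint would pass 70% of its speed; a pose out of reach is approached as far as the arm can. A call with a gripper value outside its range is refused whole. The fingers move at their own pace and stop on an object; "newtons" is the grip in N (left out, the last holds). Time passes only in rows, so rows that repeat a pose let the fingers close. It gives the time, the measured TCP pose, the force and the opening at its end, in the units of the state.
- get_state(): the state, without advancing time (a new reading comes with each control period).
- read_camera(name): name is "scene" or "top" or "wrist"; returns the picture (384x512x3 uint8, blue, green, red); there is no depth.
- camera_info(name): a dict with "K" (3x3 intrinsics, pixels), "xyz" and "attitude" of the camera in the world. Camera axes: x right, y down, z forward; pixel columns grow to the right and rows downward; lengths in m; the calibration is good to about 2 mm. A picture is of the moment at which its call begins: read the wrist's pose just before it. camera_info takes no time and is no camera call; for the wrist camera it gives the pose at the moment of the call.
- hand_in(): hands the job in, once; it reports no verdict.
Trained networks look in the newest picture that a camera, given by its name, has taken for a name from the list of things; names that differ only in an ending like _2 or _b are one class to them, and where a whole thing is asked for, a point or a joint stands for the part that bears it (a point fixed in the world has none). Each returns a list of dicts, best first, with "p" (0 to 1); they miss things now and then, are a little off and sometimes report something else, mostly with a low value. They report only what shows in the picture. A call takes as long as a camera call. They do not tell look-alikes from the thing itself.
- silhouettes(camera, label): "pixels" (384x512 bool, what is visible of it) and "box" ([left, top, width, height] in pixels, round what is visible of it).
The state is a dict: "clock": time; "joint_pos": joint angles; "qvel": joint speeds; "tau": joint torques, N m; "tcp_pos": TCP position; "orientation": TCP orientation; "wrist_force": force on the tool from outside, world axes, zero at the start; "ft_torque": the same for the moment, N m; "finger_gap": finger opening in m.
Only numpy, scipy, OpenCV 4.12 (cv2) and the standard library are available. Lean on these libraries where they do the work, as an engineer would, in place of code of your own. Each camera call takes 0.05 s, during which the arm holds its last target. There are 200 camera calls.

### The job

Put every battery pack that is on the bench into the open lockbox, upright and side by side in one row: one pack to a bay, filling the bays from the box's left wall (as the robot sees it) with none skipped, socket ends towards the robot. Then lower the lid gently until it is shut, without letting it slam, and throw the lock by dialing 8-1-5 with the knob on the dial: clockwise seen from above, pass 8 once and stop at 8 the second time; then anticlockwise, pass 1 once and stop at 1 the second time; then clockwise straight to 5, and leave it there. Pause about half a second at each stop, do not run half a mark or more past the 8 or the 1, and leave the other things on the bench where they are.

Things in the scene. Friction and masses are not known exactly. Their poses are not given: they have to be found in the camera images.
- box: fixed grey steel lockbox, 144 (x) x 233 (y) x 94 mm high, open at the top; walls 5 mm, inside floor 6 mm above the bench, inside 134 x 223 mm. Three ribs on the floor, 5 wide, 8 mm high, along x at y = -57, 0, 57 mm, part it into four bays 52 mm wide, centred at y = 85.5, 28.5, -28.5, -85.5 mm. Origin: centre of the underside; -x faces the robot, +y is left, +x the hinge side
- lid (a joint): lid angle, rad: 0 shut, grows as it opens about the box's far (+x) top rim; starts 1.6 to 1.85 (upright, leaning back). 144 mm from hinge to free edge, 233 wide, 6 thick. The stiff hinge holds it where left (about 4 N at the free edge moves it). Close it by pulling the outer face (away from the robot when open; it carries the dial) near a free corner forward and down, then pressing
- lid_hinge (a point): middle of the hinge line on the box's far top rim, 94.5 mm above the bench, level with the underside of the shut lid; its axes turn with the lid (the box's axes when shut)
- dial_center (a point): centre of the dial's top face, on the lid's outer face, 75 mm from the hinge line. The dial is a dark steel disc, radius 46 mm, 8 mm thick, on an aluminium scale ring of radius 62 mm, 5 mm high, with ten black marks; with the lid shut its top lies 113.5 mm above the bench
- dial_knob (a point): on the axis of the dial's knob, 13 mm below its top, 22 mm above the dial's top face. The knob is a black upright post, 18 mm in diameter, 34 mm tall, 34 mm from the dial's centre, free to spin on its own axis: it can be gripped and led round in circles without turning the gripper. A white line on the dial points to it
- dial (a joint): dial angle, rad, counts whole turns, grows clockwise from above. The knob is the pointer: 0 = at mark 0, the long wide mark nearest the hinge (box +x); nine short marks follow clockwise every 0.628 rad: number k is at 0.628 k + whole turns. Starts between 0.6 and 4.6, so the second 8 is at 11.31, the second 1 then at 0.628, and 5 at 3.142. 3 N at the knob turns it; it stays where left
- pack1: battery pack (2 to 4 of the four are there): black block 120 (x) x 44 (y) x 50 mm high, on the middle of its top a grey carrying grip 16 (x) x 32 (y) x 28 mm tall (78 mm in all). A brass round socket and a small brass patch mark its -x (front) end. Origin at the centre of the underside, z up; about 0.5 kg
- pack2: battery pack (2 to 4 of the four are there): black block 120 (x) x 44 (y) x 50 mm high, on the middle of its top a grey carrying grip 16 (x) x 32 (y) x 28 mm tall (78 mm in all). A brass round socket and a small brass patch mark its -x (front) end. Origin at the centre of the underside, z up; about 0.5 kg
- pack3: battery pack (2 to 4 of the four are there): black block 120 (x) x 44 (y) x 50 mm high, on the middle of its top a grey carrying grip 16 (x) x 32 (y) x 28 mm tall (78 mm in all). A brass round socket and a small brass patch mark its -x (front) end. Origin at the centre of the underside, z up; about 0.5 kg
- pack4: battery pack (2 to 4 of the four are there): black block 120 (x) x 44 (y) x 50 mm high, on the middle of its top a grey carrying grip 16 (x) x 32 (y) x 28 mm tall (78 mm in all). A brass round socket and a small brass patch mark its -x (front) end. Origin at the centre of the underside, z up; about 0.5 kg
- adapter: bystander: plain black power adapter 125 x 55 x 34 mm with no grip on top, lying among the packs; origin at the centre of its underside
- rubber_disc: bystander: black rubber disc, 84 mm across, 6 mm thick
- washer: bystander: steel ring 60 mm across, 8 mm thick
- controller: bystander: grey plastic housing 90 x 130 x 58 mm beyond the packs
Not all that is in view belongs to the job. Leave any green or purple look-alike of the pack1 alone. Leave any purple look-alike of the pack4 alone.

How it is judged:
By the outcome, as a careful person would: the job done as asked, in the order asked, and still so for the second after the job is handed in, with the robot touching nothing.
Of pack1, pack2, pack3, pack4 only 2 to 4 are there at a start; the rules pass over those that are not, and their reading is None.
At some moment in a run one of pack1, pack2, pack3, pack4 may be knocked a few centimetres aside while the robot is not near it.
It also fails if it takes over 210 s, if anything falls off the work surface, if the arm or the gripper's body presses on something with over 40 N, if the wrist force passes 120 N, or if a joint passes its speed limit or range.

## Working session

There is one attempt and no reset: what is moved stays moved. The work goes in short steps, Python scripts to look and compute and a tool call to move; the robot and the scene stay as the last step left them, time stands still between calls to the robot, and variables do not carry over. Pictures are saved under pics/ and viewed, about 12 in all and at most 16, crops included, and the job is handed in when it is done.

Besides the shell and the picture viewer there is one more tool, called by a JSON object that holds its "fn" and its "kwargs", one argument or row to a line. send_rows: Moves the arm, as the interface text tells. Its arguments: {"type":"object","properties":{"series":{"type":"array"},"newtons":{"type":"number"}},"required":["series"]}

```bash
ls; mkdir -p pics
cat > h.py <<'E'
from workcell import *
import numpy as np, cv2
from scipy.spatial.transform import Rotation as R
def rot(q): return R.from_quat([q[1],q[2],q[3],q[0]])
def cam(n):
    c=camera_info(n); a=np.array(c["attitude"],float)
    Rm=a if a.shape==(3,3) else rot(a).as_matrix()
    return np.array(c["K"]),np.array(c["xyz"]),Rm
def px2w(n,u,v,z,c=None):
    K,t,Rm=c or cam(n); d=Rm@np.linalg.solve(K,[u,v,1.]); return t+d*(z-t[2])/d[2]
def w2px(n,p,c=None):
    K,t,Rm=c or cam(n); q=K@(Rm.T@(np.array(p)-t)); return q[:2]/q[2]
E
python3 - <<'E'
from h import *
print(get_state())
import workcell; print(grip_point_offset)
for n in ["scene","top","wrist"]:
    print(n,camera_info(n)); cv2.imwrite(f"pics/{n}0.png",read_camera(n))
E
```

```text
pics
{'clock': 0.0, 'joint_pos': array([-1.37758177e+00,  3.14016633e-01,  4.49709598e-02,  1.30365146e+00,
        3.93309714e-05,  1.43117483e+00]), 'qvel': array([-0.00025031, -0.00020063,  0.00054126,  0.00167966, -0.00137052,
       -0.00023306]), 'tau': array([-3.57723638e-04, -4.80625463e+01,  2.98535067e+01,  1.92455063e-02,
       -1.04678088e-04, -5.73888371e-06]), 'tcp_pos': array([ 0.18775332, -0.542916  ,  0.2303964 ]), 'orientation': array([-9.50589482e-04,  9.86184007e-01,  1.65650840e-01, -5.80606149e-06]), 'wrist_force': array([-0.04938544, -0.14489906,  0.39513332]), 'ft_torque': array([-0.01997187, -0.00809662, -0.0336956 ]), 'finger_gap': 0.08570355028110463}
0.0187
scene {'K': array([[420.48878202,   0.        , 255.91466207],
       [  0.        , 420.48878202, 196.11897024],
       [  0.        ,   0.        ,   1.        ]]), 'xyz': array([ 0.85413157, -0.41721676,  1.03235228]), 'attitude': array([-0.26623072,  0.89981046,  0.33299641, -0.09260527])}
top {'K': array([[392.35517847,   0.        , 263.04042594],
       [  0.        , 392.35517847, 194.20215803],
       [  0.        ,   0.        ,   1.        ]]), 'xyz': array([0.40668409, 0.03728679, 1.24670986]), 'attitude': array([-0.02730172,  0.71312991, -0.69995031,  0.02774732])}
wrist {'K': array([[269.22266554,   0.        , 258.28002491],
       [  0.        , 269.22266554, 191.34644063],
       [  0.        ,   0.        ,   1.        ]]), 'xyz': array([ 0.26581285, -0.51590923,  0.37304106]), 'attitude': array([ 0.13326982,  0.80353429, -0.57225303, -0.09538485])}
```

View pics/top0.png

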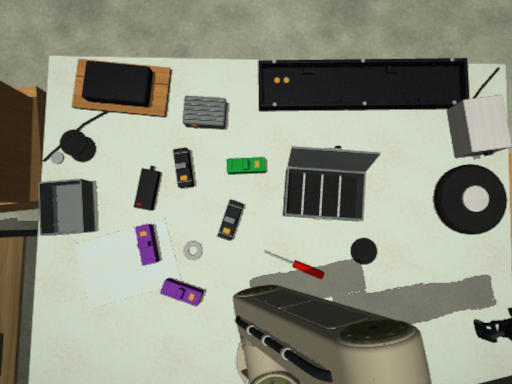

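View pics/scene0.png

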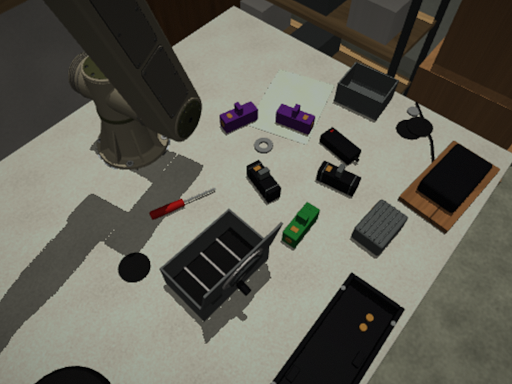

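Top view: black packs with grips at (183,167) and (231,219). The adapter, with no grip, is at (148,187). Look-alikes are green at (246,165) and purple at (147,244) and (182,291). The box is at (325,190), with its bays running up the image.

Run:
```python
from h import *
im=cv2.imread("pics/top0.png"); sc=cv2.imread("pics/scene0.png")
a=cv2.resize(im[130:260,120:280],None,fx=4.5,fy=4.5,interpolation=cv2.INTER_CUBIC)
b=cv2.resize(im[130:235,270:390],None,fx=5,fy=5,interpolation=cv2.INTER_CUBIC)
cv2.imwrite("pics/a.png",a);cv2.imwrite("pics/b.png",b)
for l in ["pack1","box","lid","adapter"]:
    for d in silhouettes("top",l):
        m=d["pixels"].astype(np.uint8); r=cv2.minAreaRect(cv2.findNonZero(m)); print(l,round(d["p"],2),d["box"],m.sum(),r)
# box floor corners candidates printed from pixel guesses
for u,v in [(183,167),(231,219),(148,187)]: print(px2w("top",u,v,0.05))
```

```text
pack1 0.89 [158.6, 278.5, 44.8, 30.2] 773 ((182.10000610351562, 291.70001220703125), (41.74205780029297, 19.60611915588379), 18.43494987487793)
pack1 0.73 [172.2, 149.6, 24.3, 40.4] 660 ((183.75982666015625, 167.6986846923828), (40.3099365234375, 16.652626037597656), 82.40535736083984)
pack1 0.71 [225.7, 156.0, 42.8, 19.3] 623 ((246.02597045898438, 165.62391662597656), (16.06938934326172, 38.54988479614258), 87.61405944824219)
pack1 0.64 [220.2, 201.1, 23.8, 38.9] 599 ((230.64999389648438, 220.0500030517578), (15.17893123626709, 39.528465270996094), 18.434946060180664)
pack1 0.64 [136.5, 225.8, 23.2, 41.3] 655 ((147.17567443847656, 244.0540771484375), (38.63376235961914, 17.755090713500977), 80.53767395019531)
box 0.86 [283.6, 146.8, 96.3, 74.3] 5748 ((330.625244140625, 182.70565795898438), (90.96214294433594, 74.87600708007812), 5.52754020690918)
lid 0.75 [288.1, 146.6, 91.6, 25.7] 1767 ((333.6516418457031, 157.8319549560547), (89.81146240234375, 24.53519058227539), 5.19442892074585)
adapter 0.62 [133.1, 166.3, 30.5, 46.6] 838 ((147.64093017578125, 187.81089782714844), (20.602663040161133, 44.82661056518555), 10.124671936035156)
[0.57935027 0.28505351 0.05      ]
[0.42253959 0.13350743 0.05      ]
[0.51559445 0.39006386 0.05      ]
```

```bash
python3 -c "
import cv2,numpy as np
a=cv2.imread('pics/a.png');b=cv2.imread('pics/b.png')
print(a.shape,b.shape)"
```

```text
(585, 720, 3) (525, 600, 3)
```

View pics/a.png

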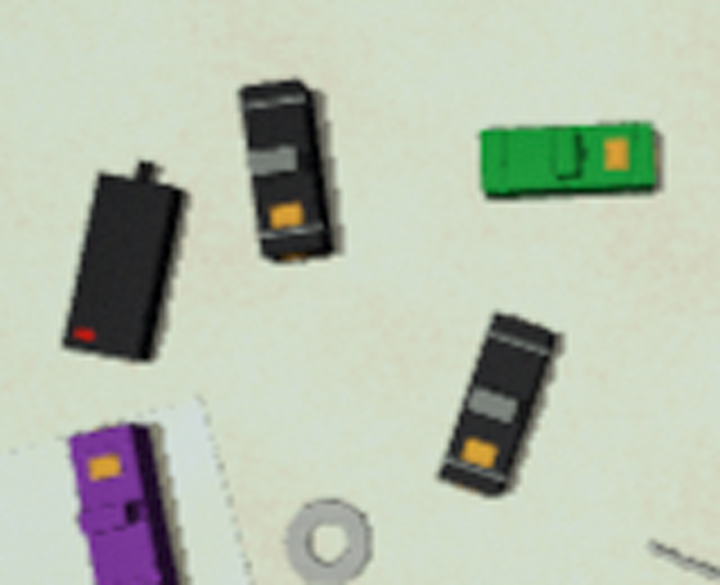

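View pics/b.png

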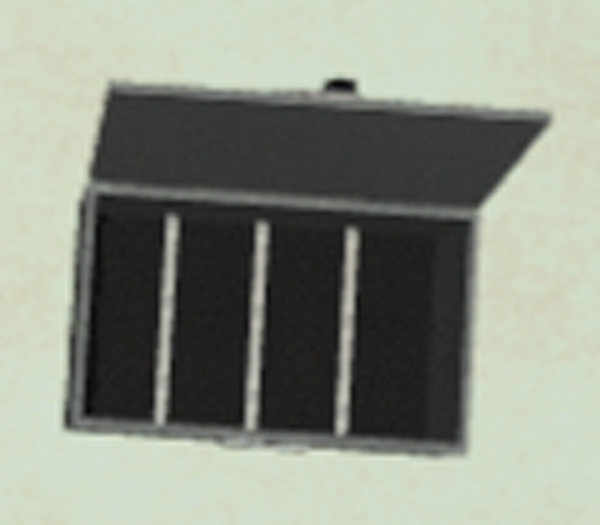

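Crop a: two black packs with a grey grip at (271,160) and (493,404). Their brass patches are on the lower end, towards the robot; the adapter has none. Crop b: box rim corners at (68,430), (463,452), (92,185) and (475,213), with the knob just showing behind the lid at (340,85).

```bash
cat >> h.py <<'E'
def fit_rect(W,L):  # local pts L (n,2) -> world W (n,2): yaw, origin
    Lc=L-L.mean(0); Wc=W-W.mean(0)
    th=np.arctan2((Lc[:,0]*Wc[:,1]-Lc[:,1]*Wc[:,0]).sum(),(Lc*Wc).sum())
    c,s=np.cos(th),np.sin(th); Rm=np.array([[c,-s],[s,c]]); o=W.mean(0)-Rm@L.mean(0)
    return th,o,np.linalg.norm(W-(L@Rm.T+o),axis=1)
E
python3 - <<'E'
from h import *
q=lambda x,y,f,u0,v0,z: px2w("top",u0+(x+.5)/f-.5,v0+(y+.5)/f-.5,z)[:2]
B=np.array([q(x,y,5,270,130,.094) for x,y in [(68,430),(463,452),(92,185),(475,213)]])
L=np.array([[-.072,.1165],[-.072,-.1165],[.072,.1165],[.072,-.1165]])
print(B); th,o,e=fit_rect(B,L); print("box",np.degrees(th),o,e)
B=np.array([q(x,y,5,270,130,.014) for x,y in [(173,215),(159,424),(262,222),(250,430),(352,228),(341,434)]])
L=np.array([[.067,.057],[-.067,.057],[.067,0],[-.067,0],[.067,-.057],[-.067,-.057]])
th,o,e=fit_rect(B,L); print("ribs",np.degrees(th),o,e)
P=lambda x,y,z:q(x,y,4.5,120,130,z)
for n,g,pa in [("A",(271,160),(287,215)),("B",(493,404),(479,453))]:
    G=P(*g,.078);p=P(*pa,.05); d=G-p; print(n,G,"yaw",np.degrees(np.arctan2(d[1],d[0])),np.hypot(*d))
E
```

```text
[[ 0.43476437 -0.02292331]
 [ 0.42619384 -0.25478024]
 [ 0.58004472 -0.03502816]
 [ 0.56758769 -0.26203747]]
box -2.969497949387961 [ 0.50214766 -0.14369229] [0.00166717 0.00250337 0.00394974 0.00178053]
ribs -2.84951313704657 [ 0.50497923 -0.14474547] [0.00094988 0.00071522 0.00141955 0.00078371 0.00133714 0.00217395]
A [0.58068345 0.28895689] yaw 10.508441154317495 0.03401786391352463
B [0.42091369 0.13667541] yaw -18.510306101459825 0.034622828930493975
```

```bash
cat >> h.py <<'E'
def delta(xyz,yaw,frm=None):
    """tool-frame shift cm and turn deg from frm (xyz,yaw) or current state; tool down, tool-x heading yaw(deg)"""
    if frm is None:
        s=get_state(); p=np.array(s["tcp_pos"]); Rm=rot(s["orientation"]).as_matrix()
    else:
        p=np.array(frm[0]); a=np.radians(frm[1]); Rm=np.array([[np.cos(a),np.sin(a),0],[np.sin(a),-np.cos(a),0],[0,0,-1]])
    a=np.radians(yaw); T=np.array([[np.cos(a),np.sin(a),0],[np.sin(a),-np.cos(a),0],[0,0,-1]])
    return np.round(100*Rm.T@(np.array(xyz)-p),2), np.round(np.degrees(R.from_matrix(Rm.T@T).as_rotvec()),1)
def st():
    s=get_state(); m=rot(s["orientation"]).as_matrix()
    print("t %.2f"%s["clock"],"tcp",np.round(s["tcp_pos"],4),"yaw %.1f tilt %.1f"%(np.degrees(np.arctan2(m[1,0],m[0,0])),np.degrees(np.arccos(-m[2,2]))),"F",np.round(s["wrist_force"],1),"gap %.4f"%s["finger_gap"])
E
python3 - <<'E'
from h import *
st(); print(delta([.40,-.2,.26],45)); print(delta([.42,.08,.26],72,([.40,-.2,.26],45)))
E
```

```text
t 0.35 tcp [ 0.1878 -0.5434  0.2311] yaw 19.1 tilt 0.0 F [-0.1 -0.1 -0.1] gap 0.0852
(array([ 31.27, -25.52,  -2.88]), array([ -0. ,  -0. , -25.9]))
(array([ 21.21, -18.38,   0.  ]), array([  0.,   0., -27.]))
```

{"fn": "send_rows", "kwargs": {
  "series": [3,-2.5,-0.3,0,0,-2.6,1,6.2,-5.1,-0.6,0,0,-5.2,1,9.4,-7.6,-0.9,0,0,-7.8,1,12.5,-10.2,-1.2,0,0,-10.4,1,15.6,-12.8,-1.5,0,0,-13,1,18.7,-15.3,-1.8,0,0,-15.5,1,21.9,-17.9,-2.1,0,0,-18,1,25,-20.4,-2.4,0,0,-20.6,1,28.1,-23,-2.7,0,0,-23.3,1,31.3,-25.5,-2.9,0,0,-25.9,1]
}}

```text
clock: 1.18
tcp_pos: [0.4009, -0.1984, 0.2609]
orientation: [0.001, 0.924, 0.383, 0.0]
wrist_force: [0.3, -0.1, 0.1]
finger_gap: 0.0852
```

{"fn": "send_rows", "kwargs": {
  "series": [2.6,-2.3,0,0,0,-3.4,1,5.3,-4.6,0,0,0,-6.8,1,8,-6.9,0,0,0,-10,1,10.6,-9.2,0,0,0,-13.5,1,13.2,-11.5,0,0,0,-17,1,16,-13.8,0,0,0,-20,1,18.5,-16,0,0,0,-23.5,1,21.2,-18.4,0,0,0,-27,1,21.2,-18.4,0,0,0,-27,1,21.2,-18.4,0,0,0,-27,1]
}}

```text
clock: 2.02
tcp_pos: [0.4201, 0.0816, 0.2604]
orientation: [0.0, 0.808, 0.589, 0.0]
wrist_force: [-0.2, -0.6, 0.5]
finger_gap: 0.0853
```

Run:
```python
from h import *
st(); c=cam("wrist"); print(c[1],c[2][:,2])
im=read_camera("wrist"); cv2.imwrite("pics/w1.png",im); cv2.imwrite("pics/top1.png",read_camera("top"))
print([np.round(w2px("wrist",p,c)) for p in ([.421,.137,.078],[.581,.289,.078])])
```

```text
t 2.02 tcp [0.4201 0.0816 0.2604] yaw 72.2 tilt 0.0 F [-0.2 -0.6  0.5] gap 0.0853
[0.44452413 0.16132486 0.40285118] [-0.09769033 -0.30966652 -0.94581354]
[array([245., 126.]), array([354., -84.])]
```

View pics/w1.png

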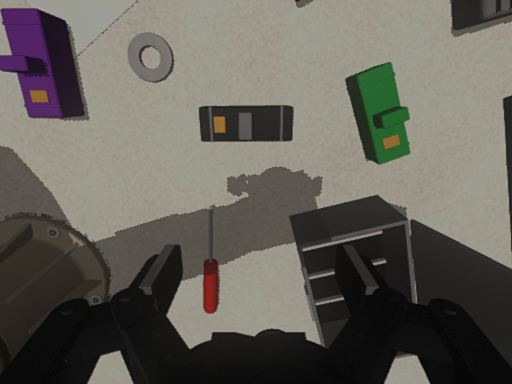

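Wrist view: pack B is at (246,124) with its grip at (245,126), where predicted, and lies level in the image, so its yaw is about −18°. Moving to grip it.

Run:
```python
from h import *
print(delta([.421,.137,.053],72)); 
f=([.421,.137,.053],72)
th=-2.9; c,s=np.cos(np.radians(th)),np.sin(np.radians(th)); o=np.array([.504,-.1445])
bay=lambda y,x=0: o+[c*x-s*y,s*x+c*y]
b1=bay(.0855); b2=bay(.0285); print(b1,b2)
print(delta([*f[0][:2],.21],72,f)); print(delta([*b1,.21],87.1,([.421,.137,.21],72)))
K,t,Rm=cam("top"); im=cv2.imread("pics/top1.png"); cv2.imwrite("pics/t1c.png",cv2.resize(im[100:384,0:512],None,fx=1.5,fy=1.5))
```

```text
(array([ 5.49, -1.7 , 20.72]), array([ 0.,  0., -0.]))
[ 0.5083257  -0.05910949] [ 0.5054419 -0.1160365]
(array([  0. ,   0. , -15.7]), array([0., 0., 0.]))
(array([-15.95,  14.37,   0.  ]), array([  0. ,   0. , -15.1]))
```

View pics/t1c.png

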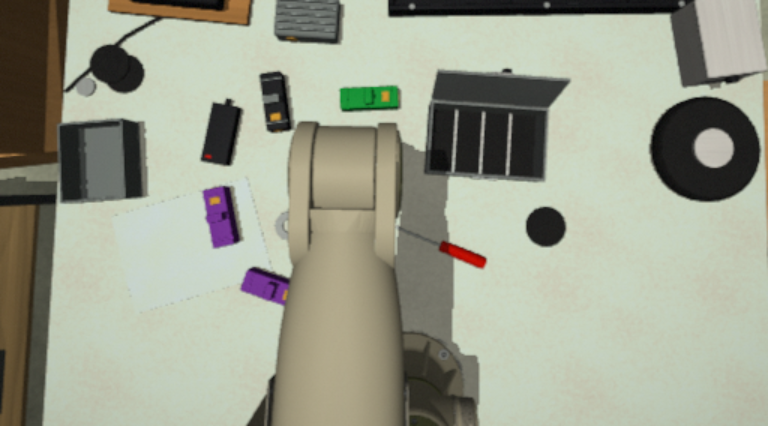

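The areas the arm hid before hold no more packs, so there are two. Descending.

{"fn": "send_rows", "kwargs": {
  "series": [1.8,-0.6,3,0,0,0,0.6,3.7,-1.1,6,0,0,0,0.6,5.5,-1.7,9,0,0,0,0.6,5.5,-1.7,12,0,0,0,0.6,5.5,-1.7,15,0,0,0,0.6,5.5,-1.7,17.5,0,0,0,0.6,5.5,-1.7,19.5,0,0,0,0.6,5.5,-1.7,20.7,0,0,0,0.6,5.5,-1.7,20.7,0,0,0,0.6,5.5,-1.7,20.7,0,0,0,0.6],
  "newtons": 50
}}

```text
clock: 2.95
tcp_pos: [0.421, 0.136, 0.053]
orientation: [-0.0, 0.81, 0.586, -0.001]
wrist_force: [1.6, 0.2, 0.6]
finger_gap: 0.0513
```

{"fn": "send_rows", "kwargs": {
  "series": [0,0,0,0,0,0,0,0,0,0,0,0,0,0,0,0,0,0,0,0,0,0,0,0,0,0,0,0,0,0,0,0,0,0,0,0,0,0,0,0,0,0,0,0,0,0,0,0,0,0,0,0,0,0,0,0]
}}

```text
clock: 3.62
tcp_pos: [0.4223, 0.1373, 0.0545]
orientation: [0.001, 0.809, 0.588, 0.001]
wrist_force: [-0.2, -1.4, 6.9]
finger_gap: 0.0146
```

{"fn": "send_rows", "kwargs": {
  "series": [0,0,-1,0,0,0,0,0,0,-3,0,0,0,0,0,0,-5,0,0,0,0,0,0,-7,0,0,0,0,0,0,-9,0,0,0,0,0,0,-11,0,0,0,0,0,0,-13,0,0,0,0,0,0,-15,0,0,0,0,0,0,-15.7,0,0,0,0,0,0,-15.7,0,0,0,0]
}}

```text
clock: 4.45
tcp_pos: [0.422, 0.1375, 0.2116]
orientation: [0.001, 0.809, 0.588, 0.001]
wrist_force: [-0.1, 0.4, -5.2]
finger_gap: 0.0149
```

Run:
```python
from h import *
st(); print(delta([.5083,-.059,.21],87.1))
cv2.imwrite("pics/w2.png",read_camera("wrist"))
```

```text
t 4.45 tcp [0.422  0.1375 0.2116] yaw 72.0 tilt 0.2 F [-0.1  0.4 -5.2] gap 0.0149
(array([-16.02,  14.28,   0.17]), array([  0.2,  -0. , -15.1]))
```

View pics/w2.png

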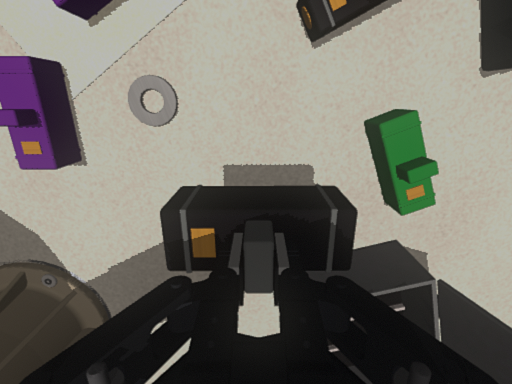

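Pack B is held level between the pads, spanning 163 to 355 px with its middle at 259, and the patch is at (203,242). Checking its sideways offset in the gripper.

```bash
cat >> h.py <<'E'
def intool(u,v,dz):
    s=get_state(); p=np.array(s["tcp_pos"]); m=rot(s["orientation"]).as_matrix()
    return np.round(1000*(m.T@(px2w("wrist",u,v,p[2]+dz)-p)),1)
E
python3 - <<'E'
from h import *
for u,v,dz in [(203,242.5,-.0045),(259,186,-.0545),(259,270,-.0045),(163,186,-.0545),(355,186,-.0545)]: print(intool(u,v,dz))
E
```

```text
[ -0.5 -34.9   4.5]
[20.1 -0.2 54.5]
[-20.5  -0.3   4.5]
[ 20.1 -73.9  54.5]
[20.  73.6 54.5]
```

{"fn": "send_rows", "kwargs": {
  "series": [-1,0.9,0,0,0,-1,0,-2.6,2.3,0,0,0,-2.5,0,-4.6,4.1,0,0,0,-4.5,0,-6.8,6.1,0,0,0,-6.5,0,-9,8,0,0,0,-8.5,0,-11.2,10,0,0,0,-10.5,0,-13.2,11.8,0,0,0,-12.5,0,-14.8,13.2,0,0,0,-14,0,-15.7,14,0,0,0,-14.8,0,-16,14.3,0,0,0,-15.1,0]
}}

```text
clock: 5.33
tcp_pos: [0.5074, -0.0608, 0.2079]
orientation: [-0.001, 0.726, 0.688, -0.001]
wrist_force: [0.9, -0.0, -4.2]
finger_gap: 0.0151
```

{"fn": "send_rows", "kwargs": {
  "series": [0,0,1,0,0,0,0,0,0,2,0,0,0,0,0,0,3,0,0,0,0,0,0,3,0,0,0,0]
}}

```text
clock: 5.67
tcp_pos: [0.5051, -0.0575, 0.1769]
orientation: [-0.003, 0.725, 0.689, -0.001]
wrist_force: [-1.4, 0.5, -5.4]
finger_gap: 0.0149
```

Run:
```python
from h import *
st(); c=cam("wrist"); cv2.imwrite("pics/w3.png",read_camera("wrist"))
th=-2.9; cc,s=np.cos(np.radians(th)),np.sin(np.radians(th)); o=np.array([.504,-.1445])
for x,y in [(-.072,.1165),(.072,.1165),(-.067,.1115),(.067,.1115)]: print(np.round(w2px("wrist",[*(o+[cc*x-s*y,s*x+cc*y]),.094],c)))
print(delta([.5083,-.059,.18],87.1))
```

```text
t 5.67 tcp [ 0.5051 -0.0575  0.1769] yaw 87.1 tilt 0.3 F [-1.4  0.5 -5.4] gap 0.0149
[180. 166.]
[348. 166.]
[186. 171.]
[341. 171.]
(array([-0.12,  0.26, -0.19]), array([-0.2, -0.1,  0. ]))
```

View pics/w3.png

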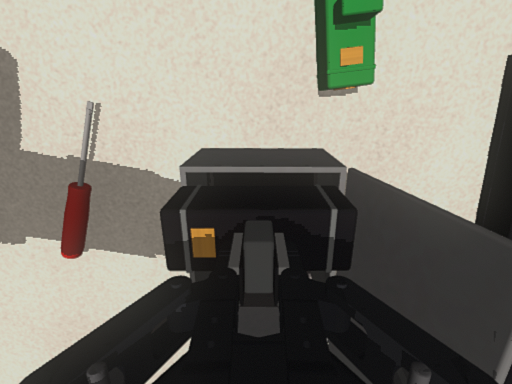

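The left wall rim shows at (181,166) to (346,166), within 1 to 2 px of prediction, so the box pose holds. Lowering in.

{"fn": "send_rows", "kwargs": {
  "series": [0,0,0,0,0,0,0,0,0,0,0,0,0,0,0,0,1,0,0,0,0,0,0,2.5,0,0,0,0,0,0,4,0,0,0,0,0,0,5.5,0,0,0,0,0,0,7,0,0,0,0,0,0,8.5,0,0,0,0,0,0,9.8,0,0,0,0,0,0,10.8,0,0,0,0]
}}

```text
clock: 6.55
tcp_pos: [0.5072, -0.0589, 0.071]
orientation: [-0.0, 0.725, 0.689, -0.0]
wrist_force: [0.2, -0.0, -4.7]
finger_gap: 0.015
```

```bash
python3 -c "
from h import *
st(); print(delta([.5078,-.0591,.0615],87.1))"
```

```text
t 6.55 tcp [ 0.5072 -0.0589  0.071 ] yaw 87.1 tilt 0.0 F [ 0.2 -0.  -4.7] gap 0.0150
(array([-0.01,  0.06,  0.95]), array([-0., -0., -0.]))
```

{"fn": "send_rows", "kwargs": {
  "series": [0,0,0.4,0,0,0,0,0,0,0.8,0,0,0,0,0,0,1.0,0,0,0,0,0,0,1.0,0,0,0,0,0,0,1.0,0,0,0,0.4,0,0,1.0,0,0,0,0.4,0,0,1.0,0,0,0,0.4,0,0,1.0,0,0,0,0.4]
}}

```text
clock: 7.22
tcp_pos: [0.5086, -0.0594, 0.0633]
orientation: [0.001, 0.725, 0.689, 0.001]
wrist_force: [0.5, -0.3, 0.3]
finger_gap: 0.0343
```

{"fn": "send_rows", "kwargs": {
  "series": [0,0,-1,0,0,0,0.4,0,0,-3,0,0,0,0.4,0,0,-6,0,0,0,0.4,0,0,-9,0,0,0,0.4,0,0,-12,0,0,0,0.4,0,0,-15,0,0,0,0.4,0,0,-18,0,0,0,0.4,0,0,-18,0,0,0,0.4]
}}

```text
clock: 7.88
tcp_pos: [0.5105, -0.0598, 0.2497]
orientation: [0.005, 0.725, 0.689, 0.003]
wrist_force: [1.7, 0.1, -0.1]
finger_gap: 0.0344
```

```bash
python3 -c "
from h import *
st(); cv2.imwrite('pics/top2.png',read_camera('top'))
a=cv2.imread('pics/top2.png')
for d in silhouettes('top','pack1'): print(round(d['p'],2),d['box'])
print(delta([.555,.232,.24],96))
"
```

```text
t 7.88 tcp [ 0.5105 -0.0598  0.2497] yaw 87.1 tilt 0.6 F [ 1.7  0.1 -0.1] gap 0.0344
0.97 [163.2, 276.8, 38.2, 31.0]
0.83 [223.4, 155.2, 45.8, 18.3]
0.83 [138.1, 224.4, 25.4, 43.3]
0.73 [350.2, 236.6, 26.3, 30.5]
0.67 [173.3, 149.4, 22.6, 40.2]
(array([29.33,  3.14,  0.44]), array([ 0.2,  0.1, -8.9]))
```

{"fn": "send_rows", "kwargs": {
  "series": [2,0,0,0,0,-1,0.6,5,0.3,0,0,0,-2,0.6,9,0.5,0,0,0,-3,0.6,13,0.7,0,0,0,-4,0.6,17,0.8,0.2,0,0,-5,0.6,21,0.9,0.4,0,0,-7,0.6,25,0.9,0.5,0,0,-9,0.6,29.3,0.9,0.5,0,0,-11,0.6,29.3,0.9,0.5,0,0,-11,0.6,29.3,0.9,0.5,0,0,-11,0.6]
}}

```text
clock: 8.82
tcp_pos: [0.5304, 0.2351, 0.2355]
orientation: [-0.001, 0.654, 0.756, -0.001]
wrist_force: [-0.7, -0.8, 0.0]
finger_gap: 0.0512
```

Run:
```python
from h import *
st(); c=cam("wrist"); im=read_camera("wrist"); cv2.imwrite("pics/w4.png",im)
print(np.round(w2px("wrist",[.581,.289,.078],c)))
for d in silhouettes('wrist','pack1'):
    m=d["pixels"].astype(np.uint8); print(round(d['p'],2),d['box'],cv2.minAreaRect(cv2.findNonZero(m)))
print(delta([.581,.289,.053],100))
```

```text
t 8.82 tcp [0.5304 0.2351 0.2355] yaw 98.3 tilt 0.2 F [-0.7 -0.8  0. ] gap 0.0512
[312. 135.]
0.82 [0.0, 39.2, 40.2, 107.2] ((19.5, 91.0), (104.0, 39.0), 90.0)
0.76 [255.9, 115.5, 101.8, 36.9] ((307.0716857910156, 131.01473999023438), (39.13792419433594, 100.3841781616211), 89.09062194824219)
0.64 [47.4, 2.2, 125.1, 38.4] ((110.0, 18.0), (36.0, 128.0), 90.0)
0.63 [268.2, 219.2, 39.4, 85.3] ((286.188720703125, 261.62646484375), (33.76690673828125, 85.70785522460938), 6.072456359863281)
(array([ 4.9,  5.8, 18.3]), array([-0.1,  0. , -1.9]))
```

View pics/w4.png

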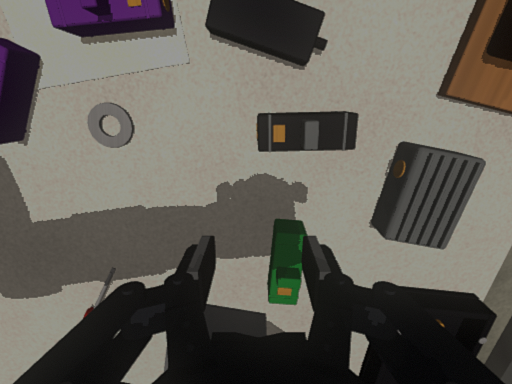

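Pack A is at (307,131) with its grip at (312,135), as predicted, and its yaw is about 9.3°. The green look-alike at (286,260) and the adapter at (268,30) are both clear of it. Gripping.

{"fn": "send_rows", "kwargs": {
  "series": [1.5,1.9,2,0,0,-0.5,0.6,3.2,3.9,5,0,0,-1,0.6,4.9,5.8,8,0,0,-1,0.6,4.9,5.8,11,0,0,-1,0.6,4.9,5.8,14,0,0,-1,0.6,4.9,5.8,16,0,0,-1,0.6,4.9,5.8,17.5,0,0,-1,0.6,4.9,5.8,18.2,0,0,-1,0.6,4.9,5.8,18.2,0,0,-1,0.6,4.9,5.8,18.2,0,0,-1,0.6]
}}

```text
clock: 9.75
tcp_pos: [0.5825, 0.2884, 0.0557]
orientation: [0.0, 0.65, 0.76, -0.0]
wrist_force: [0.2, -0.0, -0.4]
finger_gap: 0.0512
```

{"fn": "send_rows", "kwargs": {
  "series": [0,0,0,0,0,0,0,0,0,0,0,0,0,0,0,0,0,0,0,0,0,0,0,0,0,0,0,0,0,0,0,0,0,0,0,0,0,0,0,0,0,0,0,0,0,0,0,0,0,0,0,0,0,0,0,0]
}}

```text
clock: 10.42
tcp_pos: [0.583, 0.29, 0.0569]
orientation: [0.001, 0.649, 0.761, 0.001]
wrist_force: [-1.0, -1.6, 6.7]
finger_gap: 0.0148
```

{"fn": "send_rows", "kwargs": {
  "series": [0,0,-1,0,0,0,0,0,0,-3,0,0,0,0,0,0,-5,0,0,0,0,0,0,-7,0,0,0,0,0,0,-9,0,0,0,0,0,0,-11,0,0,0,0,0,0,-13,0,0,0,0,0,0,-15,0,0,0,0,0,0,-15.7,0,0,0,0,0,0,-15.7,0,0,0,0]
}}

```text
clock: 11.25
tcp_pos: [0.583, 0.2902, 0.2143]
orientation: [0.001, 0.649, 0.761, 0.001]
wrist_force: [0.3, -0.7, -5.2]
finger_gap: 0.0147
```

Run:
```python
from h import *
st(); print(delta([.505,-.116,.22],87.1)); print(delta([.45,.08,.22],93))
print(delta([.505,-.116,.22],87.1,([.45,.08,.22],93)))
im=read_camera("wrist"); cv2.imwrite("pics/w5.png",im)
hsv=cv2.cvtColor(im,cv2.COLOR_BGR2HSV); m=cv2.inRange(hsv,(10,150,120),(25,255,255))
n,l,s_,c=cv2.connectedComponentsWithStats(m)
for i in range(1,n):
    if s_[i,4]>60: print(s_[i],c[i],intool(*c[i],-.0045))
```

```text
t 11.25 tcp [0.583  0.2902 0.2143] yaw 99.1 tilt 0.2 F [ 0.3 -0.7 -5.2] gap 0.0147
(array([-38.88, -14.11,  -0.64]), array([ 0.2, -0. , 12. ]))
(array([-18.66, -16.45,  -0.63]), array([ 0.2, -0. ,  6.1]))
(array([-19.86,   4.47,   0.  ]), array([0. , 0. , 5.9]))
[454   0  21  40 205] [464.51219512  15.66829268] [121.   96.5   4.6]
[ 62  28  18  22 292] [70.49657534 38.47260274] [111.3 -91.5   4.4]
[ 431  107   58   41 1196] [460.22993311 125.65050167] [ 70.3 106.9   4.6]
[482 123  30  31 558] [499.28494624 136.41397849] [ 64.6 129.4   4.6]
[192 228  23   9 181] [202.86187845 231.48066298] [  7.5 -34.6   4.5]
```

Run:
```python
from h import *
im=cv2.imread("pics/w5.png"); w2=cv2.imread("pics/w2.png")
print(im[222:266:3,203].tolist()); print(w2[222:266:3,203].tolist())
```

```text
[[29, 30, 32], [28, 28, 29], [47, 113, 161], [52, 123, 176], [50, 119, 171], [32, 69, 98], [30, 69, 97], [32, 69, 98], [30, 68, 97], [31, 68, 97], [30, 67, 96], [29, 67, 94], [19, 20, 19], [20, 20, 22], [16, 19, 20]]
[[30, 31, 34], [28, 28, 31], [37, 79, 111], [50, 120, 170], [50, 120, 171], [30, 65, 91], [30, 67, 94], [29, 66, 94], [28, 66, 94], [31, 67, 95], [31, 68, 96], [30, 68, 97], [17, 18, 20], [17, 17, 20], [15, 17, 19]]
```

{"fn": "send_rows", "kwargs": {
  "series": [-1,-0.9,0,0,0,0.3,0,-3,-2.6,0,0,0,1,0,-5.3,-4.7,0,0,0,1.7,0,-7.6,-6.8,0,0,0,2.5,0,-10,-8.9,0,0,0,3.3,0,-12.3,-11,0,0,0,4,0,-14.5,-13,0,0,0,4.8,0,-16.5,-14.7,-0.3,0,0,5.4,0,-18,-15.9,-0.5,0,0,5.9,0,-18.7,-16.5,-0.6,0,0,6.1,0]
}}

```text
clock: 12.13
tcp_pos: [0.446, 0.0774, 0.2168]
orientation: [-0.001, 0.689, 0.724, -0.002]
wrist_force: [-0.5, 0.8, -5.0]
finger_gap: 0.015
```

{"fn": "send_rows", "kwargs": {
  "series": [-1,0.2,0,0,0,0.3,0,-3,0.7,0,0,0,1,0,-5.5,1.2,0,0,0,1.7,0,-8.5,1.9,0,0,0,2.5,0,-11.5,2.5,0,0,0,3.4,0,-14.5,3.2,0,0,0,4.3,0,-17,3.8,0,0,0,5,0,-19,4.3,0,0,0,5.6,0,-19.9,4.5,0,0,0,5.9,0,-19.9,4.5,0,0,0,5.9,0]
}}

```text
clock: 12.97
tcp_pos: [0.5049, -0.1192, 0.217]
orientation: [-0.0, 0.726, 0.688, -0.0]
wrist_force: [-1.0, 0.5, -4.8]
finger_gap: 0.0148
```

{"fn": "send_rows", "kwargs": {
  "series": [0,0,1,0,0,0,0,0,0,2.5,0,0,0,0,0,0,4,0,0,0,0,0,0,4,0,0,0,0,0,0,4,0,0,0,0,0,0,4,0,0,0,0]
}}

```text
clock: 13.47
tcp_pos: [0.5039, -0.1164, 0.1786]
orientation: [0.0, 0.724, 0.689, 0.0]
wrist_force: [0.5, 0.3, -3.3]
finger_gap: 0.0148
```

Run:
```python
from h import *
st(); print(delta([.505,-.116,.18],87.1)); cv2.imwrite("pics/w6.png",read_camera("wrist"))
```

```text
t 13.47 tcp [ 0.5039 -0.1164  0.1786] yaw 87.2 tilt 0.0 F [ 0.5  0.3 -3.3] gap 0.0148
(array([ 0.05,  0.1 , -0.14]), array([ 0. , -0. ,  0.1]))
```

View pics/w6.png

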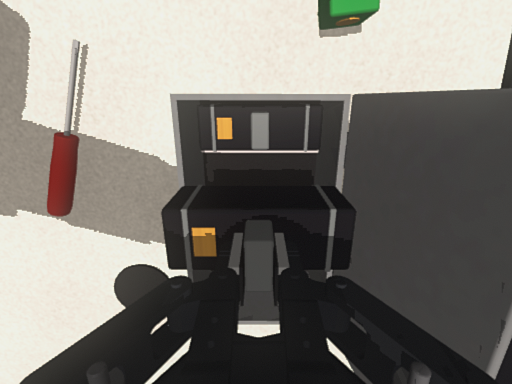

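Pack B sits square in bay 1 at (262,128). Pack A hangs level above bay 2. Lowering it.

{"fn": "send_rows", "kwargs": {
  "series": [0,0.1,1,0,0,0,0,0,0.1,2.5,0,0,0,0,0,0.1,4,0,0,0,0,0,0.1,5.5,0,0,0,0,0,0.1,7,0,0,0,0,0,0.1,8.5,0,0,0,0,0,0.1,9.8,0,0,0,0,0,0.1,10.5,0,0,0,0,0,0.1,11,0,0,0,0,0,0.1,11.4,0,0,0,0]
}}

```text
clock: 14.35
tcp_pos: [0.5052, -0.1174, 0.0641]
orientation: [0.0, 0.725, 0.689, 0.0]
wrist_force: [0.8, -0.3, -4.1]
finger_gap: 0.0154
```

```bash
python3 -c "
from h import *
st()"
```

```text
t 14.35 tcp [ 0.5052 -0.1174  0.0641] yaw 87.1 tilt 0.0 F [ 0.8 -0.3 -4.1] gap 0.0154
```

{"fn": "send_rows", "kwargs": {
  "series": [0,0,0.2,0,0,0,0,0,0,0.2,0,0,0,0,0,0,0.2,0,0,0,0.4,0,0,0.2,0,0,0,0.4,0,0,0.2,0,0,0,0.4,0,0,0.2,0,0,0,0.4,0,0,-2,0,0,0,0.4,0,0,-5,0,0,0,0.4,0,0,-8,0,0,0,0.4,0,0,-11,0,0,0,0.4]
}}

```text
clock: 15.18
tcp_pos: [0.5047, -0.1173, 0.1757]
orientation: [-0.0, 0.725, 0.689, -0.0]
wrist_force: [-0.2, -0.4, 0.3]
finger_gap: 0.0344
```

{"fn": "send_rows", "kwargs": {
  "series": [0,0,-3,0,0,0,0.4,0,0,-7,0,0,0,0.2,0,0,-11,0,0,0,0,0,0,-15,0,0,0,0,0,0,-15,0,0,0,0,0,0,-15,0,0,0,0]
}}

```text
clock: 15.68
tcp_pos: [0.5064, -0.118, 0.3276]
orientation: [0.003, 0.725, 0.689, 0.001]
wrist_force: [-0.6, 0.0, -0.2]
finger_gap: -0.0001
```

Run:
```python
from h import *
st(); a=read_camera("wrist"); b=read_camera("scene")
cv2.imwrite("pics/s7.png",np.hstack([cv2.resize(a,(400,300)),cv2.resize(b[180:330,140:340],(400,300),interpolation=cv2.INTER_CUBIC)]))
cv2.imwrite("pics/scene7.png",b)
th=-2.9; c,s=np.cos(np.radians(th)),np.sin(np.radians(th)); o=np.array([.504,-.1445])
w=lambda x,y: o+[c*x-s*y,s*x+c*y]
for sg in (1,-1): print("corner",w(.072,.1165*sg))
# lid angle hypotheses: project free corners in scene and top
for n in ("scene","top"):
  for t in (1.6,1.7,1.8,1.85):
    print(n,t,[np.round(w2px(n,[*w(.072-.144*np.cos(t),y),.0945+.144*np.sin(t)]),1) for y in (.1165,-.1165)])
```

```text
t 15.68 tcp [ 0.5064 -0.118   0.3276] yaw 87.1 tilt 0.4 F [-0.6  0.  -0.2] gap -0.0001
corner [ 0.58180187 -0.03179189]
corner [ 0.57001372 -0.2644935 ]
scene 1.6 [array([273. , 212.9]), array([193.6, 286.7])]
scene 1.7 [array([277.8, 217.1]), array([198.6, 291.8])]
scene 1.8 [array([282.6, 221.6]), array([203.7, 297. ])]
scene 1.85 [array([285. , 223.9]), array([206.2, 299.7])]
top 1.6 [array([290.5, 156.1]), array([380.1, 162.2])]
top 1.7 [array([290.8, 150.7]), array([380.2, 156.9])]
top 1.8 [array([291.1, 145.6]), array([380.1, 151.7])]
top 1.85 [array([291.2, 143.1]), array([380.1, 149.2])]
```

View pics/s7.png

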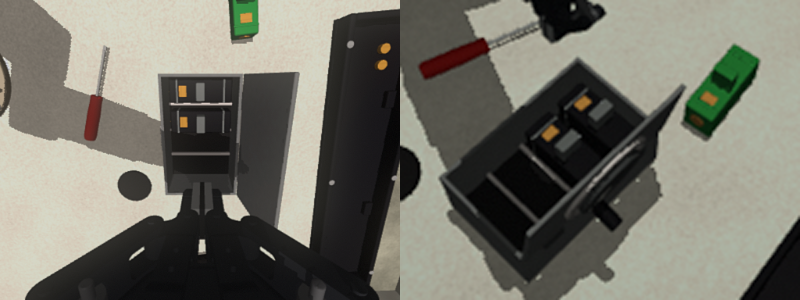

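Both packs stand in bays 1 and 2 with their brass ends towards the robot. The lid angle from the first top view is about 1.77. Planning the lid push at box y = +95 mm, clear of the dial ring.

```bash
cat >> h.py <<'E'
th=-2.9; _c,_s=np.cos(np.radians(th)),np.sin(np.radians(th)); BO=np.array([.504,-.1445])
def bw(x,y): return BO+[_c*x-_s*y,_s*x+_c*y]
def wb(p): d=np.array(p[:2])-BO; return np.array([_c*d[0]+_s*d[1],-_s*d[0]+_c*d[1]])
E
python3 - <<'E'
from h import *
A=[*bw(.145,.095),.33]; print("over",A,delta(A,87.1)); 
r=.1165;P0=np.array([.145,.211])
for d in [105,101,95,90,86,82,78,74,70,66,62,58,54,50,46,42,38,34,30,26,22,18,15,12,9,6,4,2,0]:
    t=np.radians(d)
    c=np.array([.072-r*np.cos(t)+.006*np.sin(t),.0945+r*np.sin(t)+.006*np.cos(t)])
    if d>90: c=np.array([.072-.144*np.cos(t)+.006*np.sin(t),.211])
    q=c+[.0145,0]; print(d,np.round(q,4),"rel cm y,z",np.round(100*(q[0]-P0[0]),1),np.round(-100*(q[1]-P0[1]),1))
E
```

```text
over [np.float64(0.6536206360989948), np.float64(-0.05695763737862572), 0.33] (array([ 6.79, 14.55, -0.6 ]), array([-0.,  0., -0.]))
105 [0.1296 0.211 ] rel cm y,z -1.5 -0.0
101 [0.1199 0.211 ] rel cm y,z -2.5 -0.0
95 [0.105 0.211] rel cm y,z -4.0 -0.0
90 [0.0925 0.211 ] rel cm y,z -5.3 -0.0
86 [0.0844 0.2111] rel cm y,z -6.1 -0.0
82 [0.0762 0.2107] rel cm y,z -6.9 0.0
78 [0.0681 0.2097] rel cm y,z -7.7 0.1
74 [0.0602 0.2081] rel cm y,z -8.5 0.3
70 [0.0523 0.206 ] rel cm y,z -9.3 0.5
66 [0.0446 0.2034] rel cm y,z -10.0 0.8
62 [0.0371 0.2002] rel cm y,z -10.8 1.1
58 [0.0299 0.1965] rel cm y,z -11.5 1.5
54 [0.0229 0.1923] rel cm y,z -12.2 1.9
50 [0.0162 0.1876] rel cm y,z -12.9 2.3
46 [0.0099 0.1825] rel cm y,z -13.5 2.9
42 [0.0039 0.1769] rel cm y,z -14.1 3.4
38 [-0.0016  0.171 ] rel cm y,z -14.7 4.0
34 [-0.0067  0.1646] rel cm y,z -15.2 4.6
30 [-0.0114  0.1579] rel cm y,z -15.6 5.3
26 [-0.0156  0.151 ] rel cm y,z -16.1 6.0
22 [-0.0193  0.1437] rel cm y,z -16.4 6.7
18 [-0.0224  0.1362] rel cm y,z -16.7 7.5
15 [-0.0245  0.1304] rel cm y,z -16.9 8.1
12 [-0.0262  0.1246] rel cm y,z -17.1 8.6
9 [-0.0276  0.1187] rel cm y,z -17.3 9.2
6 [-0.0287  0.1126] rel cm y,z -17.4 9.8
4 [-0.0293  0.1086] rel cm y,z -17.4 10.2
2 [-0.0297  0.1046] rel cm y,z -17.5 10.6
0 [-0.03    0.1005] rel cm y,z -17.5 11.0
```

{"fn": "send_rows", "kwargs": {
  "series": [1,2,0,0,0,0,0,2.5,5,0,0,0,0,0,4.2,8.5,0,0,0,0,0,5.8,12,0,0,0,0,0,6.8,14.6,0,0,0,0,0,6.8,14.6,3,0,0,0,0,6.8,14.6,6,0,0,0,0,6.8,14.6,9,0,0,0,0,6.8,14.6,11.3,0,0,0,0,6.8,14.6,11.3,0,0,0,0]
}}

```text
clock: 16.62
tcp_pos: [0.65, -0.056, 0.2028]
orientation: [-0.006, 0.725, 0.689, -0.004]
wrist_force: [-0.8, 0.4, -0.4]
finger_gap: -0.0002
```

```bash
python3 -c "
from h import *
st(); print(wb(get_state()['tcp_pos'])); print(delta([*bw(.145,.095),.211],87.1))"
```

```text
t 16.62 tcp [ 0.65   -0.056   0.2028] yaw 87.1 tilt 0.8 F [-0.8  0.4 -0.4] gap -0.0002
[0.14137017 0.09581277]
(array([-0.08,  0.35, -0.82]), array([-0.8, -0.1, -0. ]))
```

{"fn": "send_rows", "kwargs": {
  "series": [0,0,0,0,0,0,0,0,0,0,0,0,0,0,0,-0.5,0,0,0,0,0,0,-1,0,0,0,0,0,0,-1.5,0,0,0,0,0,0,-2,0,0,0,0,0,0,-2.5,0,0,0,0,0,0,-3,0,0,0,0,0,0,-3.5,0,0,0,0,0,0,-4,0,0,0,0,0]
}}

```text
clock: 17.45
tcp_pos: [0.6162, -0.0552, 0.2132]
orientation: [0.003, 0.725, 0.689, 0.002]
wrist_force: [4.5, 0.3, 4.2]
finger_gap: -0.0002
```

```bash
python3 -c "
from h import *
st(); print(wb(get_state()['tcp_pos']))"
```

```text
t 17.45 tcp [ 0.6162 -0.0552  0.2132] yaw 87.1 tilt 0.4 F [4.5 0.3 4.2] gap -0.0002
[0.10756446 0.09489026]
```

{"fn": "send_rows", "kwargs": {
  "series": [0,-0.6,0,0,0,0,0,0,-1.3,0,0,0,0,0,0,-2.1,0,0,0,0,0,0,-2.9,0,0,0,0,0,0,-3.7,0.1,0,0,0,0,0,-4.5,0.3,0,0,0,0,0,-5.3,0.5,0,0,0,0,0,-6,0.8,0,0,0,0,0,-6.8,1.1,0,0,0,0,0,-7.5,1.5,0,0,0,0]
}}

```text
clock: 18.28
tcp_pos: [0.5383, -0.051, 0.1963]
orientation: [0.0, 0.725, 0.689, -0.0]
wrist_force: [2.6, -0.8, 3.9]
finger_gap: -0.0
```

```bash
python3 -c "
from h import *
st(); print(wb(get_state()['tcp_pos']))"
```

```text
t 18.28 tcp [ 0.5383 -0.051   0.1963] yaw 87.1 tilt 0.0 F [ 2.6 -0.8  3.9] gap -0.0000
[0.02951705 0.09514566]
```

{"fn": "send_rows", "kwargs": {
  "series": [0,-0.7,0.4,0,0,0,0,0,-1.4,0.8,0,0,0,0,0,-2,1.4,0,0,0,0,0,-2.6,1.9,0,0,0,0,0,-3.2,2.5,0,0,0,0,0,-3.7,3.1,0,0,0,0,0,-4.1,3.8,0,0,0,0,0,-4.4,4.2,0,0,0,0,0,-4.6,4.5,0,0,0,0,0,-4.8,4.9,0,0,0,0]
}}

```text
clock: 19.12
tcp_pos: [0.4909, -0.0485, 0.1468]
orientation: [-0.0, 0.725, 0.689, -0.0]
wrist_force: [-0.5, -0.2, 4.1]
finger_gap: 0.0
```

{"fn": "send_rows", "kwargs": {
  "series": [0,-0.1,0.35,0,0,0,0,0,-0.2,0.7,0,0,0,0,0,-0.3,1,0,0,0,0,0,-0.4,1.3,0,0,0,0,0,-0.5,1.6,0,0,0,0,0,-0.6,1.9,0,0,0,0,0,-0.7,2.2,0,0,0,0,0,-0.8,2.5,0,0,0,0,0,-0.9,2.75,0,0,0,0,0,-0.9,3,0,0,0,0]
}}

```text
clock: 19.95
tcp_pos: [0.4823, -0.0481, 0.117]
orientation: [0.0, 0.725, 0.689, -0.0]
wrist_force: [-2.4, 0.3, 2.5]
finger_gap: -0.0003
```

```bash
python3 -c "
from h import *
st(); print(wb(get_state()['tcp_pos']))"
```

```text
t 19.95 tcp [ 0.4823 -0.0481  0.117 ] yaw 87.1 tilt 0.0 F [-2.4  0.3  2.5] gap -0.0003
[-0.02650658  0.09515181]
```

{"fn": "send_rows", "kwargs": {
  "series": [0,-0.1,0.25,0,0,0,0,0,-0.1,0.5,0,0,0,0,0,-0.1,0.7,0,0,0,0,0,-0.1,0.9,0,0,0,0,0,-0.1,1.1,0,0,0,0,0,-0.1,1.3,0,0,0,0,0,-0.1,1.45,0,0,0,0,0,-0.1,1.6,0,0,0,0,0,-0.1,1.7,0,0,0,0,0,-0.1,1.8,0,0,0,0]
}}

```text
clock: 20.78
tcp_pos: [0.4813, -0.0481, 0.1004]
orientation: [0.0, 0.725, 0.689, -0.0]
wrist_force: [-7.3, 2.2, 20.8]
finger_gap: 0.0001
```

```bash
python3 -c "
from h import *
st(); print(wb(get_state()['tcp_pos']))"
```

```text
t 20.78 tcp [ 0.4813 -0.0481  0.1004] yaw 87.1 tilt 0.0 F [-7.3  2.2 20.8] gap 0.0001
[-0.02750322  0.09513708]
```

{"fn": "send_rows", "kwargs": {
  "series": [0,0,0,0,0,0,0,0,0,-0.5,0,0,0,0,0,0,-2,0,0,0,0.3,0,0,-5,0,0,0,0.6,0,0,-8,0,0,0,0.6,-3,0.6,-11,0,0,0,0.6,-6,1.2,-14,0,0,0,0.6,-9,1.8,-17,0,0,0,0.6,-12,2.4,-17,0,0,0,0.6,-15,2.4,-17,0,0,0,0.6]
}}

```text
clock: 21.62
tcp_pos: [0.5002, -0.2017, 0.272]
orientation: [0.003, 0.725, 0.689, 0.001]
wrist_force: [1.1, -0.2, 0.0]
finger_gap: 0.0511
```

{"fn": "send_rows", "kwargs": {
  "series": [0,0,0,0,0,0,0.6,0,0,0,0,0,0,0.6,0,0,0,0,0,0,0.6]
}}

```text
clock: 21.87
tcp_pos: [0.4975, -0.1988, 0.2688]
orientation: [-0.001, 0.725, 0.689, 0.0]
wrist_force: [0.8, 0.1, 0.0]
finger_gap: 0.0514
```

Run:
```python
from h import *
st(); s=cam("wrist"); im=read_camera("wrist"); cv2.imwrite("pics/w8.png",im)
print("center pred",w2px("wrist",[*bw(-.003,0),.1135],s))
for k in (0,5): 
    a=np.radians(36*k); print(k,w2px("wrist",[*bw(-.003+.05*np.cos(a),-.05*np.sin(a)),.111],s))
```

```text
t 21.87 tcp [ 0.4975 -0.1988  0.2688] yaw 87.0 tilt 0.1 F [0.8 0.1 0. ] gap 0.0514
center pred [259.58833603 127.34021527]
0 [305.43322617 127.06757413]
5 [213.71733212 127.15805271]
```

View pics/w8.png

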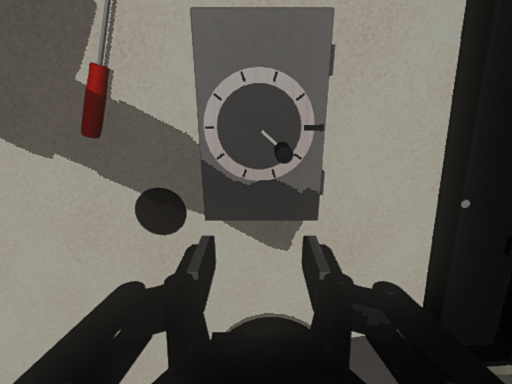

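The lid is shut. The dial centre is near (260,126), mark 0 is at (315,127) and the knob top at (284,152). The white line points about 42° clockwise from 0.

Run:
```python
from h import *
im=cv2.imread("pics/w8.png"); g=cv2.cvtColor(im,cv2.COLOR_BGR2GRAY)
# ring ellipse: bright pixels
roi=np.zeros_like(g); roi[60:190,200:320]=1
m=((g>140)&(roi>0)).astype(np.uint8); n,l,s,c=cv2.connectedComponentsWithStats(m)
i=1+np.argmax(s[1:,4]); pts=cv2.findNonZero((l==i).astype(np.uint8)); print("ring bbox",s[i])
wl=[(263,131),(279,145)]
for p in wl: print("line",wb(px2w("wrist",*p,.1135)))
k=(g<30)&(roi>0); k=k.astype(np.uint8); n,l,s,c=cv2.connectedComponentsWithStats(k)
for j in range(1,n):
    if s[j,4]>60: print(s[j],c[j],g[l==j].mean())
K=wb(px2w("wrist",283.5,151.5,.1475)); C=wb(px2w("wrist",259.8,126,.1135))
print(C,K,np.hypot(*(K-[-.003,0])),np.degrees(np.arctan2(-K[1],K[0]+.003)))
print(delta([*bw(*K),.2],87.1))
```

```text
ring bbox [ 204   67  110   98 2534]
line [ 0.00062411 -0.00336731]
line [ 0.01838959 -0.01855095]
[274 142  18  21 190] [282.13684211 152.01578947] 25.05263157894737
[-0.00286303  0.00193429] [ 0.0203602  -0.01947657] 0.030414400666954566 39.81965804823868
(array([3.45, 2.41, 6.89]), array([-0., -0., -0.]))
```

Run:
```python
from h import *
c=cam("wrist"); a=np.radians(np.arange(0,360,2))
for r,z,n in [(.062,.1055,"ring"),(.046,.1135,"disc")]:
    P=np.array([w2px("wrist",[*bw(-.003+r*np.cos(t),r*np.sin(t)),z],c) for t in a]); print(n,P.min(0),P.max(0))
im=cv2.imread("pics/w8.png"); g=cv2.cvtColor(im,cv2.COLOR_BGR2GRAY)
print("col 252",g[60:190,252].tolist()); print("row 122",g[122,196:325].tolist())
```

```text
ring [203.67944026  65.85593554] [315.58535667 180.63550336]
disc [217.12392406  82.0371588 ] [302.21567346 169.16655488]
col 252 [87, 86, 86, 86, 86, 85, 87, 111, 153, 152, 151, 151, 150, 150, 150, 150, 150, 150, 150, 150, 150, 152, 146, 93, 56, 60, 61, 62, 61, 61, 61, 60, 61, 60, 59, 60, 61, 60, 60, 61, 61, 59, 59, 61, 59, 59, 60, 59, 60, 60, 58, 58, 59, 60, 60, 59, 59, 58, 57, 56, 56, 58, 59, 59, 58, 57, 57, 59, 59, 57, 57, 57, 58, 60, 58, 59, 58, 59, 60, 59, 59, 58, 58, 58, 59, 60, 59, 58, 57, 57, 57, 57, 57, 58, 58, 57, 57, 58, 57, 59, 58, 58, 56, 55, 57, 58, 57, 53, 78, 137, 141, 139, 138, 138, 138, 137, 137, 138, 139, 135, 99, 85, 82, 48, 46, 49, 48, 49, 49, 49]
row 122 [152, 141, 91, 86, 90, 89, 87, 107, 151, 153, 151, 149, 149, 150, 149, 148, 146, 147, 146, 149, 142, 93, 59, 60, 61, 59, 60, 60, 62, 61, 61, 61, 61, 61, 60, 60, 61, 61, 61, 60, 61, 59, 61, 60, 61, 59, 58, 57, 58, 58, 60, 59, 57, 58, 58, 59, 59, 57, 56, 55, 57, 57, 58, 59, 59, 58, 58, 57, 56, 58, 58, 57, 58, 58, 59, 59, 58, 58, 58, 58, 58, 58, 58, 60, 59, 58, 58, 58, 58, 57, 57, 60, 60, 60, 60, 59, 58, 57, 58, 58, 59, 60, 59, 57, 80, 129, 144, 145, 143, 141, 140, 141, 142, 144, 147, 149, 147, 139, 119, 86, 87, 88, 89, 90, 90, 90, 90, 90, 88]
```

```bash
python3 -c "
from h import *
print(delta([*bw(.0224,-.0222),.1185],87.1))"
```

```text
(array([ 3.18,  2.62, 15.04]), array([-0., -0., -0.]))
```

{"fn": "send_rows", "kwargs": {
  "series": [1,0.8,2,0,0,0,0.6,2.2,1.8,4.5,0,0,0,0.6,3.2,2.6,7,0,0,0,0.6,3.2,2.6,9.5,0,0,0,0.6,3.2,2.6,11.5,0,0,0,0.6,3.2,2.6,13.2,0,0,0,0.6,3.2,2.6,14.4,0,0,0,0.6,3.2,2.6,15,0,0,0,0.6,3.2,2.6,15,0,0,0,0.6,3.2,2.6,15,0,0,0,0.6]
}}

```text
clock: 22.75
tcp_pos: [0.5254, -0.1677, 0.1196]
orientation: [0.0, 0.725, 0.689, 0.0]
wrist_force: [0.2, -0.5, -1.0]
finger_gap: 0.0513
```

{"fn": "send_rows", "kwargs": {
  "series": [0,0,0,0,0,0,0.45,0,0,0,0,0,0,0.3,0,0,0,0,0,0,0.2,0,0,0,0,0,0,0,0,0,0,0,0,0,0,0,0,0,0,0,0,0,0,0,0,0,0,0,0,0,0,0,0,0,0,0],
  "newtons": 30
}}

```text
clock: 23.42
tcp_pos: [0.5255, -0.1687, 0.1203]
orientation: [0.001, 0.725, 0.689, 0.0]
wrist_force: [-2.6, 0.1, 6.2]
finger_gap: 0.017
```

```bash
python3 -c "
from h import *
st(); b=wb(get_state()['tcp_pos']); d=b-[-.0036,-.0003]; print(b,np.hypot(*d),np.degrees(np.arctan2(-d[1],d[0])))
im=read_camera('wrist'); cv2.imwrite('pics/w9.png',im)"
```

```text
t 23.42 tcp [ 0.5255 -0.1687  0.1203] yaw 87.1 tilt 0.1 F [-2.6  0.1  6.2] gap 0.0170
[ 0.02274119 -0.0230509 ] 0.0348060620867584 40.8171872273048
```

View pics/w9.png

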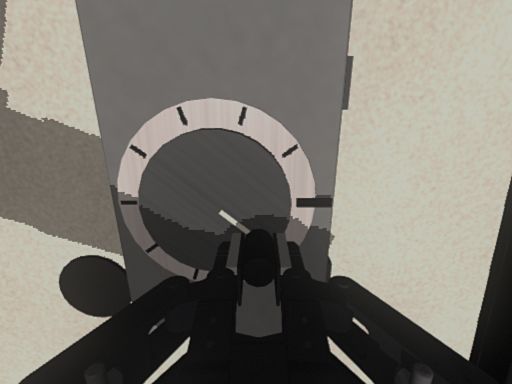

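Knob gripped at (259,255), at radius 34.8 mm and angle 40.8°. Printing the circle tables.

Run:
```python
from h import *
C=np.array([-.0036,-.0003])
def tab(p0,angs,r=.034):
    o=[]
    for a in angs:
        t=np.radians(a); q=C+r*np.array([np.cos(t),-np.sin(t)]); d=100*(q-p0); o.append((round(d[1],1),round(d[0],1)))
    print(angs[0],angs[-1],o); return q
p=np.array([.0224,-.0224])
p=tab(p,range(60,241,20)); p=tab(p,range(260,441,20)); p=tab(p,range(460,641,20)); p=tab(p,[644,648])
```

```text
60 240 [(np.float64(-0.7), np.float64(-0.9)), (np.float64(-1.1), np.float64(-2.0)), (np.float64(-1.1), np.float64(-3.2)), (np.float64(-0.7), np.float64(-4.3)), (np.float64(0.0), np.float64(-5.2)), (np.float64(1.0), np.float64(-5.8)), (np.float64(2.2), np.float64(-6.0)), (np.float64(3.4), np.float64(-5.8)), (np.float64(4.4), np.float64(-5.2)), (np.float64(5.2), np.float64(-4.3))]
260 440 [(np.float64(0.4), np.float64(1.1)), (np.float64(0.4), np.float64(2.3)), (np.float64(0.0), np.float64(3.4)), (np.float64(-0.8), np.float64(4.3)), (np.float64(-1.8), np.float64(4.9)), (np.float64(-2.9), np.float64(5.1)), (np.float64(-4.1), np.float64(4.9)), (np.float64(-5.1), np.float64(4.3)), (np.float64(-5.9), np.float64(3.4)), (np.float64(-6.3), np.float64(2.3))]
460 640 [(np.float64(-0.0), np.float64(-1.2)), (np.float64(0.4), np.float64(-2.3)), (np.float64(1.2), np.float64(-3.2)), (np.float64(2.2), np.float64(-3.8)), (np.float64(3.3), np.float64(-4.0)), (np.float64(4.5), np.float64(-3.8)), (np.float64(5.5), np.float64(-3.2)), (np.float64(6.3), np.float64(-2.3)), (np.float64(6.7), np.float64(-1.2)), (np.float64(6.7), np.float64(-0.0))]
644 648 [(np.float64(-0.0), np.float64(0.2)), (np.float64(-0.1), np.float64(0.5))]
```

{"fn": "send_rows", "kwargs": {
  "series": [-0.7,-0.9,0,0,0,0,0,-1.1,-2,0,0,0,0,0,-1.1,-3.2,0,0,0,0,0,-0.7,-4.3,0,0,0,0,0,0,-5.2,0,0,0,0,0,1,-5.8,0,0,0,0,0,2.2,-6,0,0,0,0,0,3.4,-5.8,0,0,0,0,0,4.4,-5.2,0,0,0,0,0,5.2,-4.3,0,0,0,0,0]
}}

```text
clock: 24.3
tcp_pos: [0.4848, -0.1151, 0.1203]
orientation: [0.001, 0.725, 0.688, -0.001]
wrist_force: [-1.7, -7.5, 4.5]
finger_gap: 0.0173
```

```bash
cat >> h.py <<'E'
def dial(c=(-.0036,-.0003)):
    b=wb(get_state()['tcp_pos']); d=b-np.array(c); print("dial r %.1f mm ang %.1f"%(1000*np.hypot(*d),np.degrees(np.arctan2(-d[1],d[0]))%360),np.round(b,4))
E
python3 -c "
from h import *
st(); dial()"
```

```text
t 24.30 tcp [ 0.4848 -0.1151  0.1203] yaw 87.0 tilt 0.2 F [-1.7 -7.5  4.5] gap 0.0173
dial r 33.4 mm ang 239.2 [-0.0207  0.0284]
```

Tracking is good. On round to the second 8.

{"fn": "send_rows", "kwargs": {
  "series": [0.4,1.1,0,0,0,0,0,0.4,2.3,0,0,0,0,0,0,3.4,0,0,0,0,0,-0.8,4.3,0,0,0,0,0,-1.8,4.9,0,0,0,0,0,-2.9,5.1,0,0,0,0,0,-4.1,4.9,0,0,0,0,0,-5.1,4.3,0,0,0,0,0,-5.9,3.4,0,0,0,0,0,-6.3,2.3,0,0,0,0,0]
}}

```text
clock: 25.13
tcp_pos: [0.5071, -0.179, 0.1204]
orientation: [0.002, 0.725, 0.689, 0.002]
wrist_force: [4.2, 3.5, 3.2]
finger_gap: 0.017
```

{"fn": "send_rows", "kwargs": {
  "series": [0,-1.2,0,0,0,0,0,0.4,-2.3,0,0,0,0,0,1.2,-3.2,0,0,0,0,0,2.2,-3.8,0,0,0,0,0,3.3,-4,0,0,0,0,0,4.5,-3.8,0,0,0,0,0,5.5,-3.2,0,0,0,0,0,6.3,-2.3,0,0,0,0,0,6.7,-1.2,0,0,0,0,0,6.7,-0.4,0,0,0,0,0]
}}

```text
clock: 25.97
tcp_pos: [0.5045, -0.1115, 0.1202]
orientation: [0.001, 0.725, 0.689, -0.001]
wrist_force: [-4.3, -3.2, 9.0]
finger_gap: 0.0167
```

```bash
python3 -c "
from h import *
st(); dial(); b=wb(get_state()['tcp_pos']); t=np.radians(648); q=np.array([-.0036,-.0003])+.034*np.array([np.cos(t),-np.sin(t)]); print(100*(q-b)[::-1])"
```

```text
t 25.97 tcp [ 0.5045 -0.1115  0.1202] yaw 87.1 tilt 0.1 F [-4.3 -3.2  9. ] gap 0.0167
dial r 33.3 mm ang 274.2 [-0.0012  0.0329]
[-0.08988383  0.80890083]
```

{"fn": "send_rows", "kwargs": {
  "series": [0,0.4,0,0,0,0,0,-0.1,0.7,0,0,0,0,0,-0.1,0.8,0,0,0,0,0,-0.1,0.8,0,0,0,0,0,-0.1,0.8,0,0,0,0,0,-0.1,0.8,0,0,0,0,0,-0.1,0.8,0,0,0,0,0,-0.1,0.8,0,0,0,0,0]
}}

```text
clock: 26.63
tcp_pos: [0.5125, -0.1136, 0.1203]
orientation: [0.001, 0.725, 0.689, -0.0]
wrist_force: [-0.7, -2.7, 7.1]
finger_gap: 0.0168
```

```bash
python3 -c "
from h import *
st(); dial()
im=read_camera('wrist'); cv2.imwrite('pics/w10.png',cv2.resize(im[80:330,120:400],None,fx=2,fy=2))"
```

```text
t 26.63 tcp [ 0.5125 -0.1136  0.1203] yaw 87.0 tilt 0.1 F [-0.7 -2.7  7.1] gap 0.0168
dial r 33.3 mm ang 288.4 [0.0069 0.0313]
```

View pics/w10.png

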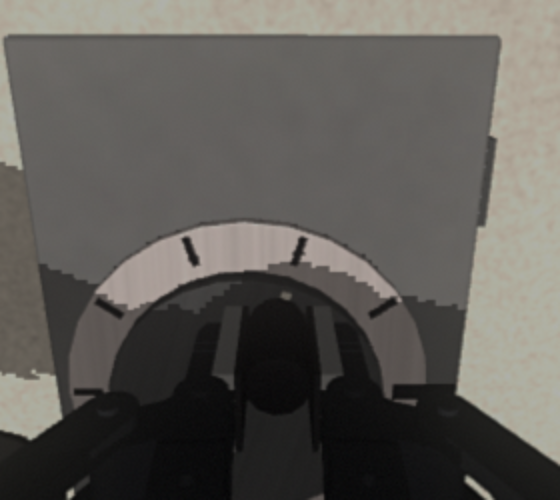

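Mark 8 is at (300,250) and the white line's end at (286,296), which lines up with it to about 2°. Now anticlockwise.

Run:
```python
from h import *
C=np.array([-.0036,-.0003])
def tab(p0,angs,r=.034):
    o=[]
    for a in angs:
        t=np.radians(a); q=C+r*np.array([np.cos(t),-np.sin(t)]); d=100*(q-p0); o.append((float(round(d[1],1)),float(round(d[0],1))))
    print(angs[0],angs[-1],o); return q
p=np.array([.0069,.032])
p=tab(p,[648,638]+list(range(620,479,-20))); p=tab(p,range(460,279,-20)); p=tab(p,range(260,79,-20)); p=tab(p,[64,52,44,36])
```

```text
648 480 [(0.0, 0.0), (0.1, -0.6), (0.1, -1.6), (-0.3, -2.7), (-1.0, -3.7), (-2.1, -4.2), (-3.2, -4.4), (-4.4, -4.2), (-5.4, -3.7), (-6.2, -2.7)]
460 280 [(-0.4, 1.1), (-0.4, 2.3), (0.0, 3.4), (0.8, 4.3), (1.8, 4.9), (2.9, 5.1), (4.1, 4.9), (5.1, 4.3), (5.9, 3.4), (6.3, 2.3)]
260 80 [(-0.0, -1.2), (-0.4, -2.3), (-1.2, -3.2), (-2.2, -3.8), (-3.3, -4.0), (-4.5, -3.8), (-5.5, -3.2), (-6.3, -2.3), (-6.7, -1.2), (-6.7, 0.0)]
64 36 [(0.3, 0.9), (0.7, 1.5), (1.0, 1.9), (1.3, 2.2)]
```

{"fn": "send_rows", "kwargs": {
  "series": [0,0,0,0,0,0,0,0.1,-0.6,0,0,0,0,0,0.1,-1.6,0,0,0,0,0,-0.3,-2.7,0,0,0,0,0,-1,-3.7,0,0,0,0,0,-2.1,-4.2,0,0,0,0,0,-3.2,-4.4,0,0,0,0,0,-4.4,-4.2,0,0,0,0,0,-5.4,-3.7,0,0,0,0,0,-6.2,-2.7,0,0,0,0,0]
}}

```text
clock: 27.52
tcp_pos: [0.4802, -0.1728, 0.1201]
orientation: [-0.001, 0.725, 0.689, -0.0]
wrist_force: [-3.7, 3.3, 11.8]
finger_gap: 0.0172
```

{"fn": "send_rows", "kwargs": {
  "series": [-0.4,1.1,0,0,0,0,0,-0.4,2.3,0,0,0,0,0,0,3.4,0,0,0,0,0,0.8,4.3,0,0,0,0,0,1.8,4.9,0,0,0,0,0,2.9,5.1,0,0,0,0,0,4.1,4.9,0,0,0,0,0,5.1,4.3,0,0,0,0,0,5.9,3.4,0,0,0,0,0,6.3,2.3,0,0,0,0,0]
}}

```text
clock: 28.35
tcp_pos: [0.5097, -0.1125, 0.1204]
orientation: [0.003, 0.725, 0.689, 0.0]
wrist_force: [2.8, -7.1, 3.2]
finger_gap: 0.0169
```

{"fn": "send_rows", "kwargs": {
  "series": [0,-1.2,0,0,0,0,0,-0.4,-2.3,0,0,0,0,0,-1.2,-3.2,0,0,0,0,0,-2.2,-3.8,0,0,0,0,0,-3.3,-4,0,0,0,0,0,-4.5,-3.8,0,0,0,0,0,-5.5,-3.2,0,0,0,0,0,-6.3,-2.3,0,0,0,0,0,-6.7,-1.2,0,0,0,0,0,-6.7,0,0,0,0,0,0]
}}

```text
clock: 29.18
tcp_pos: [0.5032, -0.1796, 0.1202]
orientation: [-0.0, 0.726, 0.688, -0.001]
wrist_force: [-4.5, 0.5, 11.6]
finger_gap: 0.0171
```

```bash
python3 -c "
from h import *
st(); dial(); b=wb(get_state()['tcp_pos'])
for a in (64,52,44,36): t=np.radians(a); q=np.array([-.0036,-.0003])+.0338*np.array([np.cos(t),-np.sin(t)]); print(np.round(100*(q-b)[::-1],2))"
```

```text
t 29.18 tcp [ 0.5032 -0.1796  0.1202] yaw 87.0 tilt 0.1 F [-4.5  0.5 11.6] gap 0.0171
dial r 35.1 mm ang 82.4 [ 0.001 -0.035]
[0.44 1.02]
[0.81 1.62]
[1.13 1.97]
[1.49 2.27]
```

{"fn": "send_rows", "kwargs": {
  "series": [0.4,0.9,0,0,0,0,0,0.8,1.5,0,0,0,0,0,1.1,1.9,0,0,0,0,0,1.4,2.2,0,0,0,0,0,1.4,2.2,0,0,0,0,0,1.4,2.2,0,0,0,0,0,1.4,2.2,0,0,0,0,0,1.4,2.2,0,0,0,0,0,1.4,2.2,0,0,0,0,0,1.4,2.2,0,0,0,0,0]
}}

```text
clock: 30.02
tcp_pos: [0.5276, -0.1661, 0.1203]
orientation: [0.001, 0.725, 0.689, 0.0]
wrist_force: [1.2, -0.9, 8.0]
finger_gap: 0.0173
```

```bash
python3 -c "
from h import *
st(); dial()
im=read_camera('wrist'); cv2.imwrite('pics/w11.png',cv2.resize(im[60:330,110:390],None,fx=2,fy=2))
b=wb(get_state()['tcp_pos'])
for a in range(40,181,20): t=np.radians(a); q=np.array([-.0036,-.0003])+.034*np.array([np.cos(t),-np.sin(t)]); print(a,np.round(100*(q-b)[::-1],2))"
```

```text
t 30.02 tcp [ 0.5276 -0.1661  0.1203] yaw 87.1 tilt 0.1 F [ 1.2 -0.9  8. ] gap 0.0173
dial r 34.7 mm ang 35.4 [ 0.0247 -0.0204]
40 [-0.17 -0.23]
60 [-0.93 -1.13]
80 [-1.34 -2.24]
100 [-1.34 -3.42]
120 [-0.93 -4.53]
140 [-0.17 -5.44]
160 [ 0.85 -6.03]
180 [ 2.01 -6.23]
```

View pics/w11.png

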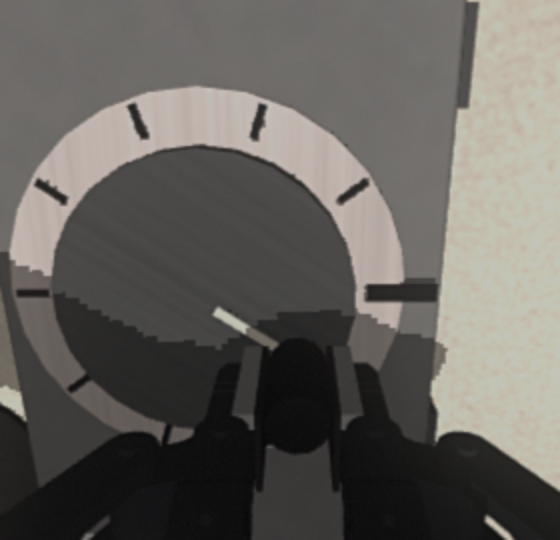

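```bash
python3 -c "
from h import *
q=[wb(px2w('wrist',110+x/2,60+y/2,.1135)) for x,y in ((214,310),(276,346))]
print(q); d=q[1]-q[0]; print(np.degrees(np.arctan2(-d[1],d[0])))
for p in q: e=p-[-.0036,-.0003]; print(np.degrees(np.arctan2(-e[1],e[0])))"
```

```text
[array([-0.0010764 , -0.00317137]), array([ 0.01749908, -0.01536216])]
33.276246815160285
48.68831124991699
35.52218872524386
```

The line reads about 35° against 36° for mark 1. Now clockwise to 5 (180°).

{"fn": "send_rows", "kwargs": {
  "series": [0,0,0,0,0,0,0,-0.5,-0.6,0,0,0,0,0,-0.9,-1.1,0,0,0,0,0,-1.3,-2.2,0,0,0,0,0,-1.3,-3.4,0,0,0,0,0,-0.9,-4.5,0,0,0,0,0,-0.2,-5.4,0,0,0,0,0,0.8,-6,0,0,0,0,0,1.4,-6.2,0,0,0,0,0,1.7,-6.2,0,0,0,0,0]
}}

```text
clock: 30.9
tcp_pos: [0.4666, -0.1459, 0.1202]
orientation: [0.001, 0.725, 0.689, -0.0]
wrist_force: [-0.0, -2.6, 8.7]
finger_gap: 0.0169
```

{"fn": "send_rows", "kwargs": {
  "series": [0,0,0,0,0,0,0,0,0,0,0,0,0,0]
}}

```text
clock: 31.07
tcp_pos: [0.4665, -0.1455, 0.1202]
orientation: [0.0, 0.725, 0.689, 0.0]
wrist_force: [-0.1, -0.0, 9.8]
finger_gap: 0.017
```

```bash
python3 -c "
from h import *
st(); dial()
b=wb(get_state()['tcp_pos'])
print(100*(-.0003-b[1]))"
```

```text
t 31.07 tcp [ 0.4665 -0.1455  0.1202] yaw 87.1 tilt 0.1 F [-0.1 -0.   9.8] gap 0.0170
dial r 33.9 mm ang 175.6 [-0.0374 -0.0029]
0.2589873041738203
```

{"fn": "send_rows", "kwargs": {
  "series": [0.2,0,0,0,0,0,0,0.3,0,0,0,0,0,0,0.3,0,0,0,0,0,0,0.3,0,0,0,0,0,0,0.3,0,0,0,0,0,0,0.3,0,0,0,0,0,0,0.3,0,0,0,0,0,0,0.3,0,0,0,0,0,0,0.3,0,0,0,0,0,0,0.3,0,0,0,0,0,0]
}}

```text
clock: 31.9
tcp_pos: [0.4666, -0.143, 0.1202]
orientation: [0.001, 0.725, 0.689, -0.0]
wrist_force: [-0.3, -1.3, 9.7]
finger_gap: 0.017
```

```bash
python3 -c "
from h import *
st(); dial()"
```

```text
t 31.90 tcp [ 0.4666 -0.143   0.1202] yaw 87.1 tilt 0.1 F [-0.3 -1.3  9.7] gap 0.0170
dial r 33.8 mm ang 179.8 [-0.0374 -0.0004]
```

{"fn": "send_rows", "kwargs": {
  "series": [0,0,0,0,0,0,0.3,0,0,0,0,0,0,0.5,0,0,0,0,0,0,0.5,0,0,0,0,0,0,0.5,0,0,-1,0,0,0,0.5,0,0,-3,0,0,0,0.5,0,0,-6,0,0,0,0.5,0,0,-9,0,0,0,0.5,0,0,-12,0,0,0,0.5,-2,0,-15,0,0,0,0.5]
}}

```text
clock: 32.73
tcp_pos: [0.4649, -0.1601, 0.2714]
orientation: [-0.001, 0.724, 0.69, 0.0]
wrist_force: [1.3, 0.5, -0.3]
finger_gap: 0.0428
```

{"fn": "send_rows", "kwargs": {
  "series": [-2,2,0,0,0,0,0.5,-4,3,0,0,0,0,0.5,-4,3,0,0,0,0,0.5,-4,3,0,0,0,0,0.5,-4,3,0,0,0,0,0.5]
}}

```text
clock: 33.15
tcp_pos: [0.4928, -0.2034, 0.2691]
orientation: [-0.001, 0.725, 0.689, -0.0]
wrist_force: [0.2, 0.1, 0.8]
finger_gap: 0.0428
```

```bash
python3 -c "
from h import *
st(); im=read_camera('wrist'); t=read_camera('top')
a=cv2.resize(im,(400,300)); b=cv2.resize(t[100:320,110:400],(400,300))
cv2.imwrite('pics/fin.png',np.vstack([cv2.resize(im[0:230,130:380],None,fx=1.6,fy=1.6),b]) if False else np.hstack([cv2.resize(im[0:230,130:380],(400,368)),cv2.copyMakeBorder(b,0,68,0,0,cv2.BORDER_CONSTANT)]))"
```

```text
t 33.15 tcp [ 0.4928 -0.2034  0.2691] yaw 87.1 tilt 0.1 F [0.2 0.1 0.8] gap 0.0428
```

View pics/fin.png

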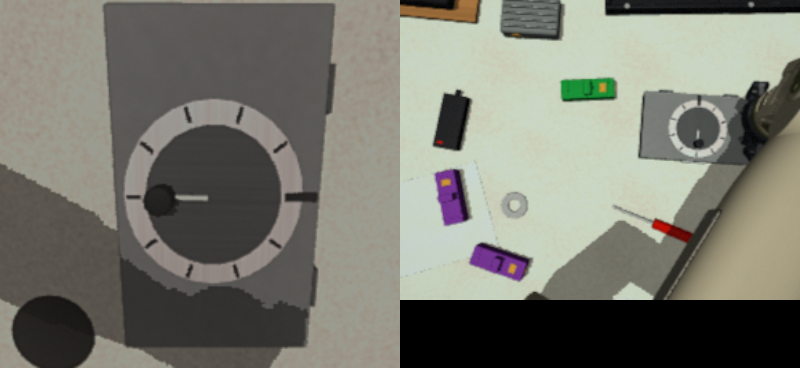

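The lid is shut. The white line is level and the knob stands at mark 5, at (160,199) against the mark at (133,197). The other things look where they were, and the robot touches nothing. Handing in.

```bash
python3 -c "
from h import *
print(hand_in())"
```

```text
the job is handed in; nothing more can be done
None
```

The job is handed in at about 33 s of the 210 s allowed; no verdict was reported.

- **Packs:** Two black packs were on the bench. Both stand upright in the first two bays from the left wall, with their socket ends towards the robot. A picture confirmed this before the lid came down.
- **Lid:** I lowered it slowly, and it was shut with the fingertip at 100.4 mm, where 100.5 mm was expected. The final press was about 21 N. The last pictures show it shut.
- **Dial:** I dialled 8-1-5 with half-second pauses.

| Stop | Read from gripper (°) | Mark (°) |
|---|---|---|
| 8, second time | 288.4 (648.4 counted) | 288 (648) |
| 1, second time | 35.4 | 36 |
| 5, end | 179.8 | 180 |

The white line agreed to about 2° at the 8 and 1° at the 1, and lay on mark 5 at the end.

- **Other things:** The adapter, look-alikes, washer, disc and controller look where they were by eye in the last pictures; I did not measure them.

No check failed. Small disagreements were 1 to 3 mm in the box position and up to about 1 mm in the dial radius (33.3 to 35.1 mm against 34 mm).

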